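Tighten the die clamp screw with the T-handle hex key

TASK

Take the orange T-handle hex key off its wooden rack, push it fully home in the big socket-head screw on the green die bed, and only then turn the screw clockwise (seen from above) until it stops, so that the die is clamped. Draw the key out and hang it back on the rack's two rails by its bar, without dropping it, and leave the other things on the bench where they are.

Things in the scene. Friction and masses are not known exactly. Their poses are not given: they have to be found in the camera images.
- key_grip (a point): Middle of the bar, half-way up, of the orange T-handle hex key (0.4 kg). Bar: box 84 mm long (x axis) x 16 mm wide (y, grip across it) x 18 mm high (z, up as it hangs). The straight steel shaft goes down from the middle of the bar; its tip is 114 mm below this point. At the start the key hangs on the rack, its bar across both rails.
- key_tip (a point): Centre of the end face of the same key's shaft; axes as key_grip. The shaft is a hexagon 22 mm across flats, with flats facing its x axis and every 60 degrees from it; the lowest 6 mm taper to 16 mm as a lead-in.
- screw_mouth (a point): Centre of the mouth of the upright dark screw's hexagonal socket, 87 mm above the bench. Head 40 mm across, 26 mm high. Oiled socket 23.6 mm across flats, 20 mm deep, flat floor. z up; x points to the yellow mark on the head, at the middle of a flat. The key enters with its x axis at a multiple of 60 degrees to this one, with about 0.14 rad play either way.
- screw (a joint): Turn of the screw in rad, growing clockwise seen from above. It starts loose between 0 and 0.25 and meets a hard stop at 1.2 (tight; the yellow mark then meets a white line on the clamp strap). It turns stiffly, about 0.2 N m, stays where it is left and does not sink as it turns.
- rack: Fixed wooden rack; origin at the centre of its underside. Two level rails, 250 mm long, run along its y axis, each 14 mm wide, centred at x = -31 and +31 mm (48 mm free between); tops 120 mm above the bench. Two keys hang about 100 mm apart, either on either side, shafts down between the rails, bars resting across both; they lift off straight up. Base board 8 mm thick.
- spare_grip (a point): Middle of the bar of the other, blue-handled T-handle hex key on the rack (same bar, thinner 9 mm shaft: too small for this screw). A bystander.
- bed: Fixed green cast die bed, 220 mm (x) x 130 mm (y) x 30 mm high, origin at the centre of its underside. On it lie a heel block and a brass die under a steel clamp strap (165 mm along x, 62 mm wide, top at 61 mm height). The screw's axis is at x = -10 mm, y = 0.
- awl_mid (a point): Middle of a black-handled awl, 160 mm long, 35 mm thick, lying on the bench. A bystander.
- jar_mid (a point): Middle of an amber jar, 64 mm across and 75 mm high. A bystander.
- mallet_mid (a point): Middle of the white head (60 mm across, 100 mm long) of a mallet lying on the bench. A bystander.
- burnisher_mid (a point): Middle of a wooden burnishing bar, 150 x 28 x 28 mm, lying on the bench. A bystander.
- ring0_center (a point): Centre of a copper ring, 36 mm across, 4 mm thick, lying on the die bed. A bystander.
- ring1_center (a point): Centre of a second such copper ring on the die bed. A bystander.

How it is judged:
By the outcome, as a careful person would: the job done as asked, in the order asked, and still so for the second after the job is handed in, with the robot touching nothing.
It also fails if it takes over 58 s, if anything falls off the work surface, if the arm or the gripper's body presses on something with over 40 N, if the wrist force passes 120 N, or if a joint passes its speed limit or range.

ROBOT

A 6-joint arm with a two-finger parallel gripper is mounted at the origin on the work surface. World frame = base frame: x ahead of the robot, y to its left, z up, the work surface at z = 0. Lengths are in m, angles in rad, forces in N, time in s.
With the tool pointing down it reaches from about 0.375 to 0.9 m from the base axis. Payload 3.1 kg.
Tool frame: the origin (TCP) lies midway between the tips of the shut fingers; the grasp point (between the pads) lies grip_point_offset behind it (grip_point_offset is the distance from the TCP to the grasp point, in m); y points along the fingers, z is the direction in which the jaws open and shut, and the axes are right-handed (so a half turn about y gives the same grasp; the last joint's range is limited). The gripper opens to 87 mm and grips with 3 to 60 N. Pads are 19 mm wide; open, the fingers measure 117 mm over their backs; the gripper's body (75 mm by 190 mm) begins 51 mm behind the grasp point.
Start: joints at [1.091, 0.527, 1.433, -0, 1.181, -0.178], TCP at [0.186, 0.597, 0.223] pointing down, gripper open.
Joint ranges: [-3.08, 3.08], [-0.75, 2.2], [0.22, 2.44], [-1.43, 4.57], [0, 2.65], [-2.85, 2.85]. Speed limits (rad/s): [2.79, 2.79, 3.14, 3.14, 3.14, 3.14].

INTERFACE

Orientations are given as a unit quaternion [x, y, z, w].
In Python, from rig import * gives the robot as it stands.
- The arm moves only by the tool jog_arm, never from a script. Its argument "increments" is a list that holds one entry, the list of rows, each a list of 7 numbers: the turn, a rotation vector about the world's x, y, z in degrees, then the shift along the world's x, y, z in m, then the closure, from -1 (fully open) to 1 (shut), so that 0 is half open. In form: [[[rx, ry, rz, x, y, z, jaw], ...]]. A call has 1 to 8 rows; each row is the pose to reach, as a shift and turn from the pose measured when the call began; what a row does not reach only later rows make up. A row lasts 1/10 s, in which the tool goes at most 50 mm and 8.59 degrees, less where a joint would pass 70% of its speed; a pose out of reach is approached as far as the arm can. A call with a gripper value outside its range is refused whole. The fingers move at their own pace and stop on an object; "squeeze" is the grip in N (left out, the last holds). Time passes only in rows, so rows that repeat a pose let the fingers close. It gives the time, the measured TCP pose, the force and the opening at its end, in the units of the state.
- get_obs(): the state, without advancing time (a new reading comes with each control period).
- camera(name): name is "side" or "top"; returns the picture (384x512x3 uint8, red, green, blue); there is no depth.
- camera_info(name): a dict with "K" (3x3 intrinsics, pixels), "k1" (the pictures are not rectified: a ray, as slopes to the right and down, at radius r is drawn at 1 + k1 r^2 times it, then the intrinsics apply), "R" (3x3) and "t" (3): a world point X has camera coordinates R X + t. Camera axes: x right, y down, z forward; pixel columns grow to the right and rows downward; lengths in m; the calibration is good to about 2 mm. A picture is of the moment at which its call begins. camera_info takes no time and is no camera call.
- hand_in(): hands the job in, once; it reports no verdict.
The state is a dict: "time": time; "q": joint angles; "joint_velocities": joint speeds; "joint_torque": joint torques, N m; "position": TCP position; "tool_rot": TCP orientation; "ft_force": force on the tool from outside, world axes, zero at the start; "moment": the same for the moment, N m; "grip_width": finger opening in m.
Only numpy, scipy, OpenCV 4.12 (cv2) and the standard library are available. Lean on these libraries where they do the work, as an engineer would, in place of code of your own. Each camera call takes 0.05 s, during which the arm holds its last target.

## Working session

There is one attempt and no reset: what is moved stays moved. The work goes in short steps, Python scripts to look and compute and a tool call to move; the robot and the scene stay as the last step left them, time stands still between calls to the robot, and variables do not carry over. Pictures are saved under pics/ and viewed, and the job is handed in when it is done.

Besides the shell and the picture viewer there is one more tool, called as name([rows], argument=value, ...), one row to a line, values as JSON. jog_arm: Moves the arm, as the interface text tells. Its arguments: {"type":"object","properties":{"increments":{"type":"array","items":{"type":"array","items":{"type":"array","items":{"type":"number"}}}},"squeeze":{"type":"number"}},"required":["increments"]}

```bash
mkdir -p pics; ls; python3 - <<'E'
from rig import *
import cv2
o=get_obs()
for k,v in o.items(): print(k,v)
for n in("side","top"):
    im=camera(n); cv2.imwrite(f"pics/{n}0.png",cv2.resize(im[:,:,::-1],(768,576),interpolation=cv2.INTER_CUBIC)); cv2.imwrite(f"pics/{n}0raw.png",im[:,:,::-1])
    print(n,camera_info(n))
E
```

```text
pics
time 0.0
q [ 1.09049154e+00  5.28512930e-01  1.43385452e+00  2.85112555e-05
  1.18143039e+00 -1.78496198e-01]
joint_velocities [ 0.00088766 -0.00028104 -0.00106781 -0.00010588 -0.0010336  -0.00155177]
joint_torque [ 4.67739119e-04 -4.40041888e+01 -1.76588684e+01  6.31766533e-02
  5.81886142e-02 -1.81299079e-04]
position [0.18540405 0.59611449 0.22155812]
tool_rot [ 0.69980461 -0.10656567  0.10604364 -0.69833517]
ft_force [-0.58652986 -0.25708781  0.34213125]
moment [-0.04748602  0.01547123 -0.0027754 ]
grip_width 0.08713311230934415
side {'K': array([[382.9967493 ,   0.        , 252.18971225],
       [  0.        , 382.9967493 , 189.89912383],
       [  0.        ,   0.        ,   1.        ]]), 'k1': -0.13151413724537994, 'R': array([[-0.94254708, -0.33405148,  0.00382303],
       [-0.25175746,  0.70273403, -0.66541947],
       [ 0.21959778, -0.62815165, -0.74645985]]), 't': array([0.56635813, 0.18924036, 0.90144909])}
top {'K': array([[470.26879886,   0.        , 255.28626742],
       [  0.        , 470.26879886, 197.22229304],
       [  0.        ,   0.        ,   1.        ]]), 'k1': 0.06065977387277448, 'R': array([[-0.00251977, -0.99989346, -0.01437758],
       [-0.99515383,  0.0039206 , -0.09825215],
       [ 0.09829805,  0.01406033, -0.99505769]]), 't': array([0.05310937, 0.58817471, 1.09709932])}
```

View pics/side0.png

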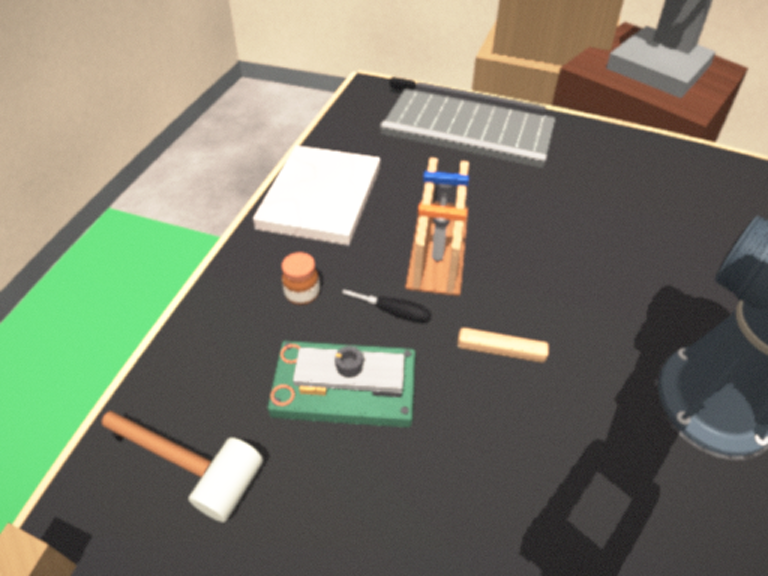

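View pics/top0.png

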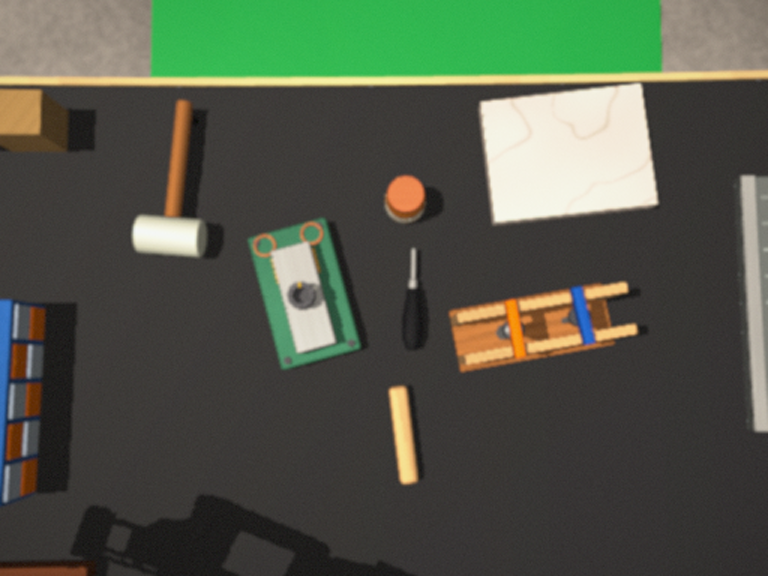

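```bash
cat > h.py <<'E'
from rig import *
import numpy as np, cv2
def ray(n,px):
    c=camera_info(n); K,k1,R,t=c["K"],c["k1"],np.array(c["R"]),np.array(c["t"])
    d=np.array([(px[0]-K[0,2])/K[0,0],(px[1]-K[1,2])/K[1,1]]); u=d.copy()
    for _ in range(30): u=d/(1+k1*(u@u))
    return -R.T@t, R.T@np.array([u[0],u[1],1])
def onz(n,px,z):
    o,d=ray(n,px); return o+d*(z-o[2])/d[2]
def proj(n,X):
    c=camera_info(n); p=c["R"]@np.array(X)+c["t"]; u=p[:2]/p[2]; u=u*(1+c["k1"]*(u@u))
    return np.array([c["K"][0,0]*u[0]+c["K"][0,2],c["K"][1,1]*u[1]+c["K"][1,2]])
def tri(pa,pb):
    a,d=ray("top",pa); b,e=ray("side",pb)
    d=d/np.linalg.norm(d);e=e/np.linalg.norm(e)
    s=np.linalg.lstsq(np.stack([d,-e],1),b-a,rcond=None)[0]
    p=a+d*s[0];q=b+e*s[1]; return (p+q)/2,np.linalg.norm(p-q)
def crop(im,x0,y0,x1,y1,s,fn):
    cv2.imwrite(fn,cv2.resize(im[y0:y1,x0:x1],None,fx=s,fy=s,interpolation=cv2.INTER_CUBIC))
def comps(bgr,lo,hi,roi,mina=15):
    h=cv2.cvtColor(bgr,cv2.COLOR_BGR2HSV); m=cv2.inRange(h,np.array(lo),np.array(hi))
    k=np.zeros_like(m);x0,y0,x1,y1=roi;k[y0:y1,x0:x1]=m[y0:y1,x0:x1]
    n,l,s,c=cv2.connectedComponentsWithStats(k)
    return [(s[i,4],c[i],(l==i).astype(np.uint8)) for i in range(1,n) if s[i,4]>=mina]
E
python3 - <<'E'
from h import *
T=cv2.imread("pics/top0raw.png");S=cv2.imread("pics/side0raw.png")
crop(T,160,140,250,250,7,"pics/tbed.png");crop(T,290,180,435,255,5,"pics/track.png")
crop(S,170,215,290,290,6,"pics/sbed.png");crop(S,260,95,330,200,6,"pics/srack.png")
h=cv2.cvtColor(T,cv2.COLOR_BGR2HSV)
print(h[219,336:352].tolist()); hs=cv2.cvtColor(S,cv2.COLOR_BGR2HSV); print(hs[135:148,296].tolist())
E
```

```text
[[15, 15, 132], [21, 18, 183], [14, 35, 204], [9, 98, 210], [12, 191, 231], [16, 234, 244], [17, 240, 247], [17, 235, 247], [17, 240, 247], [17, 250, 247], [15, 228, 240], [12, 192, 193], [10, 130, 114], [10, 105, 85], [12, 149, 103], [14, 171, 109]]
[[14, 37, 150], [10, 75, 173], [11, 133, 230], [15, 148, 253], [18, 150, 255], [19, 144, 255], [17, 153, 254], [12, 170, 244], [10, 177, 229], [10, 167, 221], [10, 128, 213], [11, 79, 183], [12, 35, 145]]
```

View pics/tbed.png

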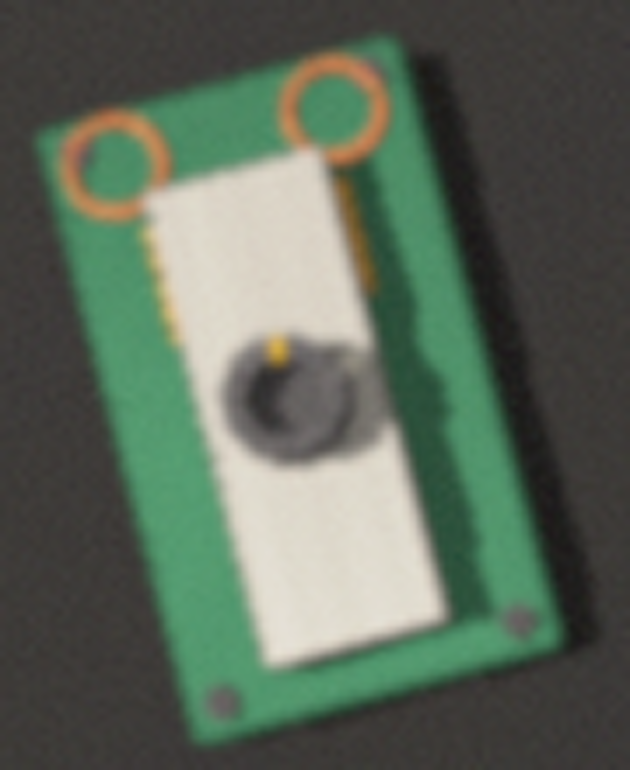

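View pics/track.png

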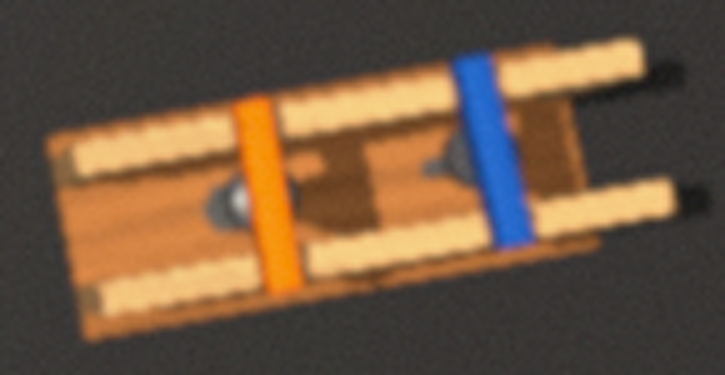

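View pics/sbed.png

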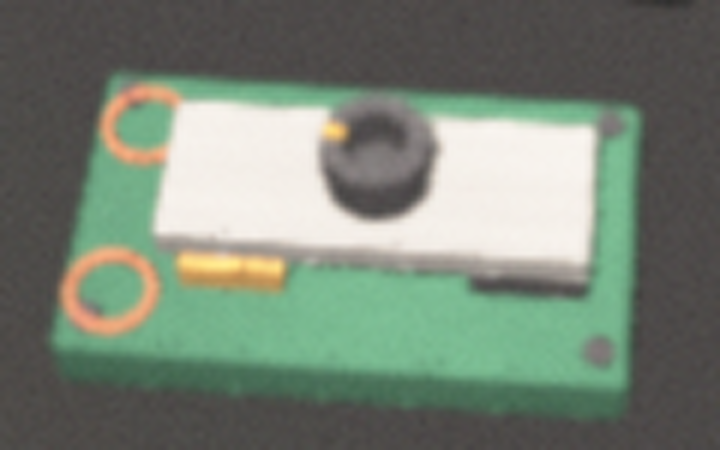

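View pics/srack.png

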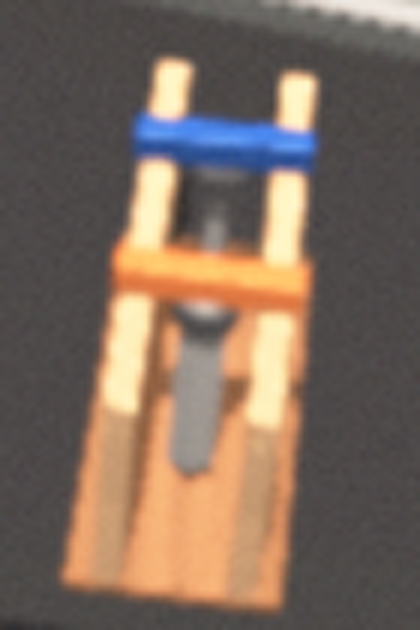

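```bash
python3 - <<'E'
from h import *
T=cv2.imread("pics/top0raw.png");S=cv2.imread("pics/side0raw.png")
for n in("top","side"): print(n,ray(n,(256,192))[0])
# orange bar, blue bar
for nm,lo,hi in(("orange",(8,185,170),(22,255,255)),("blue",(105,150,80),(125,255,255))):
    a=max(comps(T,lo,hi,(290,180,435,255)),key=lambda c:c[0])
    pts=np.argwhere(a[2])[:,::-1].astype(float)
    W=np.array([onz("top",p,0.138) for p in pts])[:,:2]
    c=cv2.minAreaRect(W.astype(np.float32)*1000)
    u,s,v=np.linalg.svd(W-W.mean(0)); print(nm,a[0],a[1],"W",W.mean(0),"ang",np.degrees(np.arctan2(v[0,1],v[0,0])),c)
# side bar
a=comps(S,(8,120,200),(22,255,255),(270,125,320,155));
for x in a: print("side orange",x[0],x[1],[onz("side",x[1],z) for z in(.129,.135)])
# yellow marks
for n,I,roi in(("top",T,(190,180,222,212)),("side",S,(215,225,250,260))):
    for x in comps(I,(18,110,120),(32,255,255),roi,2):
        print(n,"yellow",x[0],x[1],onz(n,x[1],.087))
# bed green top
for x in comps(T,(60,80,60),(90,255,255),(150,130,260,260),200):
    cs,_=cv2.findContours(cv2.morphologyEx(x[2],cv2.MORPH_CLOSE,np.ones((25,25))),0,2)
    pts=cs[0][:,0].astype(float); W=np.array([onz("top",p,.03) for p in pts])[:,:2]
    r=cv2.minAreaRect(W.astype(np.float32)*1000); print("bed",r)
# dark head
g=cv2.cvtColor(T,cv2.COLOR_BGR2HSV)
print(T[180:215,185:222].mean(2).astype(int)[::2])
E
```

```text
top [0.47761542 0.03537214 1.15023013]
side [0.38350565 0.62245387 0.79665457]
orange 323 [343.29721362 219.03405573] W [ 0.52997009 -0.13879007] ang -171.1071226950622 ((530.166015625, -138.07215881347656), (85.63483428955078, 19.649280548095703), 9.55483341217041)
blue 270 [387.81111111 209.55185185] W [ 0.55005262 -0.2336829 ] ang -168.1753125949248 ((550.6067504882812, -233.80723571777344), (81.34535217285156, 17.47801399230957), 9.484992980957031)
side orange 298 [295.65771812 142.13087248] [array([ 0.52831425, -0.13735055,  0.129     ]), array([ 0.5270129 , -0.13052243,  0.135     ])]
top yellow 8 [199.125 189.875] [0.59996725 0.17827703 0.087     ]
side yellow 5 [225.8 236.6] [0.60112514 0.17753321 0.087     ]
side yellow 2 [215.5 259. ] [0.6000438  0.23924283 0.087     ]
bed ((594.0914306640625, 178.06784057617188), (221.28872680664062, 131.58291625976562), 15.414970397949219)
[[210 212 212 212 216 215 214 212 211 211 209 209 205 206 209 210 209 210
  210 208 209 209 211 211 201 170 119  85  71  64  59  61  65  82 100 109
  109]
 [207 211 213 213 212 215 215 214 213 211 211 2
[... 1888 characters left out ...]
 153 161 178 193 199 201 201 205 208 211 213 215 215 205 170 113  69  61
   60]
 [118 119 119 119 122 145 174 202 213 216 217 215 216 213 213 212 211 214
  210 212 211 214 212 213 214 215 214 213 211 212 214 211 188 143  88  60
   62]
 [117 118 119 118 117 128 159 193 212 215 216 216 215 215 214 213 212 211
  213 213 211 211 211 213 214 215 214 213 215 214 215 214 206 174 119  73
   59]
 [117 116 116 118 120 121 142 176 205 213 216 217 217 214 213 213 214 214
  213 213 212 212 214 211 215 214 215 215 212 213 215 218 214 195 150  94
   65]
 [117 120 117 117 116 118 126 160 199 213 218 219 217 216 214 214 213 214
  215 214 212 211 212 213 215 216 217 215 213 213 214 215 216 207 178 122
   74]]
```

```bash
python3 - <<'E'
from h import *
from scipy.ndimage import map_coordinates
from scipy.optimize import least_squares
T=cv2.imread("pics/top0raw.png");S=cv2.imread("pics/side0raw.png")
def edges(n,I,c0,angs,rmax):
    g=I.astype(float).mean(2); out=[]
    for a in angs:
        r=np.arange(5,rmax,.1); x=c0[0]+r*np.cos(a);y=c0[1]+r*np.sin(a)
        v=map_coordinates(g,[y,x],order=1)
        d=np.gradient(np.convolve(v,np.ones(9)/9,'same'))[8:-8]; i=np.argmax(d)+8
        out.append((np.degrees(a),r[i],x[i],y[i],d.max()*10))
    return out
for n,I,c0,A,rm in(("top",T,(200.5,197),np.radians(np.arange(100,271,10)),13),("side",S,(233,238),np.radians(np.arange(180,361,12)),14)):
    E=edges(n,I,c0,A,rm); 
    W=np.array([onz(n,(e[2],e[3]),.087)[:2] for e in E])
    f=lambda p:np.hypot(*(W-p[:2]).T)-.020
    s=least_squares(f,W.mean(0),loss="soft_l1",f_scale=.0005)
    print(n,s.x*1000,np.round(s.fun*1000,1)); print([(round(e[0]),round(e[1],1),round(e[4])) for e in E])
    p=proj(n,[*s.x,.087]);print(p)
E
```

```text
top [584.682945   175.88494094] [ 0.9  1.2 -0.  -0.5 -0.1  0.2 -0.5 -0.  -0.4 -0.3  0.5 -0.2  1.4  0.9
  1.2 -7.7 -7.9  0.7]
[(100, np.float64(8.8), 40), (110, np.float64(9.0), 39), (120, np.float64(8.6), 42), (130, np.float64(8.5), 40), (140, np.float64(8.8), 41), (150, np.float64(9.0), 40), (160, np.float64(8.8), 37), (170, np.float64(9.1), 43), (180, np.float64(9.0), 42), (190, np.float64(9.1), 38), (200, np.float64(9.5), 40), (210, np.float64(9.2), 41), (220, np.float64(9.9), 35), (230, np.float64(9.7), 39), (240, np.float64(9.8), 35), (250, np.float64(5.9), 32), (260, np.float64(5.8), 31), (270, np.float64(9.5), 32)]
[200.11549134 196.54821733]
side [581.64711214 179.34210655] [ 5.4 -3.8  5.8 -0.8 -0.6  0.1  0.5  0.5  0.3 -0.3 -1.2  1.2 -3.6  0.4
 -0.1  0.3]
[(180, np.float64(10.5), 37), (192, np.float64(5.8), 49), (204, np.float64(9.4), 40), (216, np.float64(6.1), 18), (228, np.float64(5.8), 17), (240, np.float64(5.8), 15), (252, np.float64(5.8), 16), (264, np.float64(5.8), 12), (276, np.float64(5.8), 12), (288, np.float64(5.8), 13), (300, np.float64(5.8), 10), (312, np.float64(7.2), 7), (324, np.float64(5.8), 16), (336, np.float64(8.2), 20), (348, np.float64(8.7), 48), (360, np.float64(9.5), 53)]
[233.59574294 239.66929928]
```

```bash
python3 - <<'E'
from h import *
import rig
print([k for k in dir(rig) if not k.startswith('_')], getattr(rig,'grip_point_offset',None))
from scipy.spatial.transform import Rotation as R
o=get_obs();M=R.from_quat(o["tool_rot"]).as_matrix();print(M.round(3)); 
print("jaw ang",np.degrees(np.arctan2(M[1,2],M[0,2])),"width",o["grip_width"])
# q5 sign: angle relation
E
```

```text
['Unreachable', 'camera', 'camera_info', 'get_obs', 'grip_point_offset', 'hand_in'] 0.0187
[[ 0.955 -0.001  0.297]
 [-0.297 -0.002  0.955]
 [-0.    -1.    -0.002]]
jaw ang 72.70846769738742 width 0.0869325494059826
```

jog_arm([
  [[0,0,3,0.02,-0.043,0.005,-0.4],[0,0,6,0.04,-0.086,0.01,-0.4],[0,0,9,0.06,-0.129,0.02,-0.4],[0,0,12,0.08,-0.172,0.03,-0.4],[0,0,15,0.1,-0.215,0.03,-0.4],[0,0,18,0.12,-0.258,0.03,-0.4],[0,0,22,0.14,-0.301,0.03,-0.4],[0,0,26.8,0.16,-0.344,0.03,-0.4]],
])

```text
time: 0.9
position: [0.3457, 0.2504, 0.2516]
tool_rot: [0.705, 0.06, -0.06, -0.704]
ft_force: [1.4, 0.5, -0.4]
grip_width: 0.0611
```

jog_arm([
  [[0,0,0,0.02,-0.043,0,-0.4],[0,0,0,0.04,-0.086,0,-0.4],[0,0,0,0.06,-0.129,0,-0.4],[0,0,0,0.08,-0.172,0,-0.4],[0,0,0,0.1,-0.215,0,-0.4],[0,0,0,0.12,-0.258,0,-0.4],[0,0,0,0.14,-0.301,0,-0.4],[0,0,0,0.16,-0.344,0,-0.4]],
])

```text
time: 1.7
position: [0.5058, -0.0955, 0.2513]
tool_rot: [0.705, 0.059, -0.06, -0.704]
ft_force: [0.4, 0.1, 0.3]
grip_width: 0.061
```

jog_arm([
  [[0,0,-0.2,0.024,-0.043,0,-0.4],[0,0,-0.2,0.024,-0.043,-0.04,-0.4],[0,0,-0.2,0.024,-0.043,-0.08,-0.4],[0,0,-0.2,0.024,-0.043,-0.09,-0.4],[0,0,-0.2,0.024,-0.043,-0.09,-0.4]],
])

```text
time: 2.2
position: [0.5284, -0.1378, 0.1596]
tool_rot: [-0.704, -0.057, 0.06, 0.705]
ft_force: [-1.1, 0.0, 0.0]
grip_width: 0.0608
```

```bash
python3 - <<'E'
from h import *
for n in("side","top"):
    im=camera(n)[:,:,::-1]; cv2.imwrite(f"pics/{n}1raw.png",im)
    crop(im,*((240,70,360,200) if n=="side" else (270,150,440,290)),4.5,f"pics/{n}1.png")
E
```

```text
(no output)
```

View pics/side1.png

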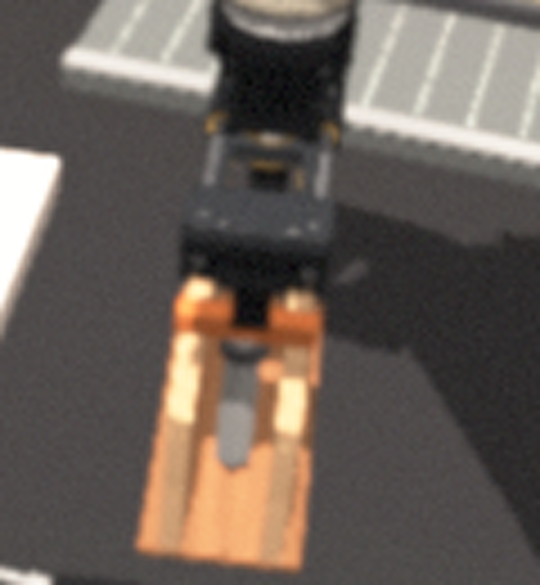

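View pics/top1.png

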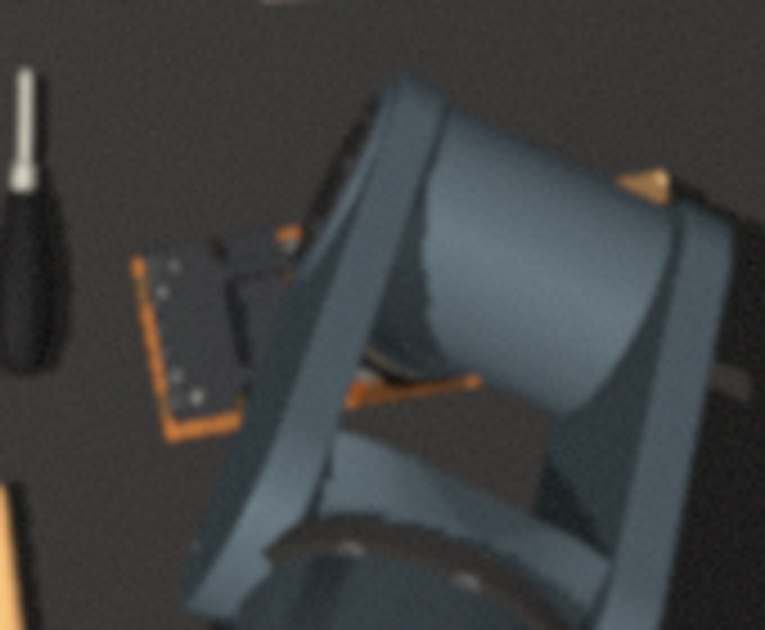

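jog_arm([
  [[0,0,0,0.001,-0.001,-0.012,-0.4],[0,0,0,0.001,-0.001,-0.024,-0.4],[0,0,0,0.001,-0.001,-0.036,-0.4],[0,0,0,0.001,-0.001,-0.0366,-0.4],[0,0,0,0.001,-0.001,-0.0366,-0.4]],
], squeeze=10)

```text
time: 2.8
position: [0.5313, -0.1393, 0.1252]
tool_rot: [0.705, 0.059, -0.059, -0.704]
ft_force: [-1.0, 0.1, 0.1]
grip_width: 0.0606
```

jog_arm([
  [[0,0,0,-0.001,0,-0.0015,0],[0,0,0,-0.001,0,-0.0015,0.5],[0,0,0,-0.001,0,-0.0015,1],[0,0,0,-0.001,0,-0.0015,1],[0,0,0,-0.001,0,-0.0015,1],[0,0,0,-0.001,0,-0.0015,1],[0,0,0,-0.001,0,-0.0015,1],[0,0,0,-0.001,0,-0.0015,1]],
], squeeze=8)

```text
time: 3.6
position: [0.5307, -0.1399, 0.124]
tool_rot: [0.706, 0.059, -0.059, -0.704]
ft_force: [-0.0, -2.5, 0.7]
grip_width: 0.0162
```

```bash
python3 - <<'E'
from h import *
for i in range(4):
    o=get_obs();print(o["time"],o["position"],o["ft_force"],o["moment"],o["grip_width"])
E
```

```text
3.6 [ 0.5306956  -0.13993896  0.12397024] [-0.00786361 -2.47213881  0.68261027] [-0.2677268   0.02047579 -0.0151789 ] 0.016214819149616925
3.6 [ 0.5306956  -0.13993896  0.12397024] [-0.00786361 -2.47213881  0.68261027] [-0.2677268   0.02047579 -0.0151789 ] 0.016214819149616925
3.6 [ 0.5306956  -0.13993896  0.12397024] [-0.00786361 -2.47213881  0.68261027] [-0.2677268   0.02047579 -0.0151789 ] 0.016214819149616925
3.6 [ 0.5306956  -0.13993896  0.12397024] [-0.00786361 -2.47213881  0.68261027] [-0.2677268   0.02047579 -0.0151789 ] 0.016214819149616925
```

jog_arm([
  [[0,0,0,0,0,0,1],[0,0,0,0,0,0,1],[0,0,0,0,0,0.01,1],[0,0,0,0,0,0.03,1],[0,0,0,0,0,0.06,1],[0,0,0,0,0,0.09,1],[0,0,0,0,0,0.12,1],[0,0,0,0,0,0.135,1]],
], squeeze=50)

```text
time: 4.4
position: [0.531, -0.1397, 0.2614]
tool_rot: [0.706, 0.06, -0.058, -0.703]
ft_force: [1.2, -0.3, -4.9]
grip_width: 0.0153
```

```bash
python3 - <<'E'
from h import *
for n in("side","top"):
    im=camera(n)[:,:,::-1]; cv2.imwrite(f"pics/{n}2raw.png",im)
    crop(im,*((240,50,360,200) if n=="side" else (270,150,440,290)),4,f"pics/{n}2.png")
o=get_obs();print(o["time"],o["position"],o["ft_force"],o["moment"],o["grip_width"])
E
```

```text
4.5 [ 0.53149063 -0.13997434  0.26124845] [ 0.30631631 -0.59905421 -4.28534714] [ 0.06089662 -0.06153698 -0.00951379] 0.01607703012130329
```

View pics/side2.png

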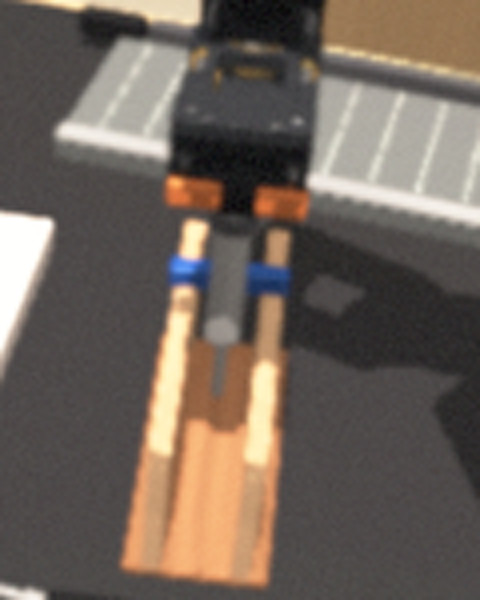

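```bash
python3 - <<'E'
from h import *
print(proj("side",[.531,-.1395,.152]),proj("side",[.531,-.1395,.241]))
for dx in(-.042,.042):
  a=np.radians(9.7); print(proj("side",[.531+dx*np.cos(a),-.1395+dx*np.sin(a),.266]))
print(onz("side",(295.5,132),.152))
S=cv2.imread("pics/side2raw.png")
for x in comps(S,(5,120,120),(22,255,255),(270,85,330,110)): print(x[0],x[1])
crop(S,270,85,330,150,9,"pics/s2z.png")
E
```

```text
[295.63104012 134.71002493] [298.70918728 106.67959176]
[317.17232174 100.09358757]
[282.20769108  96.25116264]
[ 0.53418128 -0.15003522  0.152     ]
96 [287.21875     97.83333333]
87 [309.95402299 100.29885057]
```

View pics/s2z.png

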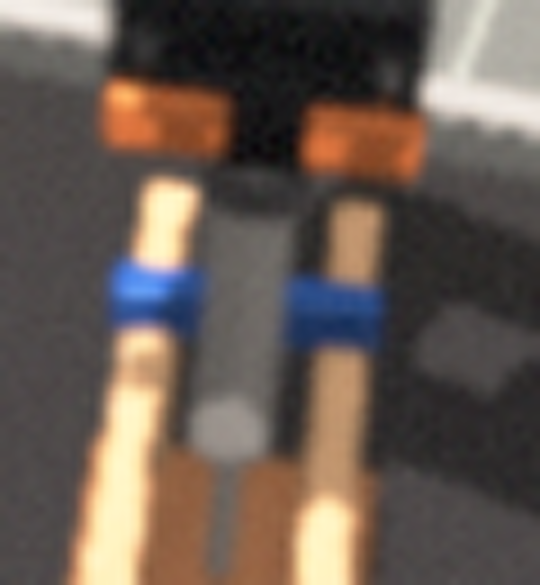

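jog_arm([
  [[0,0,-0.3,0.007,0.04,0,1],[0,0,-0.6,0.014,0.08,0,1],[0,0,-0.9,0.021,0.12,0,1],[0,0,-1.2,0.027,0.16,0,1],[0,0,-1.5,0.034,0.2,0,1],[0,0,-1.8,0.041,0.24,0,1],[0,0,-2,0.048,0.28,0,1],[0,0,-2,0.054,0.3155,0,1]],
])

```text
time: 5.3
position: [0.5838, 0.1776, 0.259]
tool_rot: [0.707, 0.047, -0.047, -0.704]
ft_force: [0.0, -0.9, -4.9]
grip_width: 0.0158
```

jog_arm([
  [[0,0,0,0,0,-0.02,1],[0,0,0,0,0,-0.04,1],[0,0,0,0,0,-0.045,1],[0,0,0,0,0,-0.045,1]],
])

```text
time: 5.7
position: [0.582, 0.1774, 0.2115]
tool_rot: [0.707, 0.044, -0.049, -0.704]
ft_force: [-0.3, -1.0, -4.2]
grip_width: 0.0155
```

```bash
python3 - <<'E'
from h import *
for n in("side","top"):
    im=camera(n)[:,:,::-1]; cv2.imwrite(f"pics/{n}3raw.png",im)
    crop(im,*((190,170,290,270) if n=="side" else (150,130,260,260)),6 if n=="side" else 4.5,f"pics/{n}3.png")
o=get_obs();print(o["time"],o["position"],o["tool_rot"],o["ft_force"],o["moment"],o["grip_width"])
E
```

```text
5.8 [0.58408779 0.17736434 0.21401358] [ 0.70711264  0.04636002 -0.04675248 -0.70402889] [ 0.5008707  -0.0641791  -4.60779464] [ 0.05151869 -0.01227125 -0.06137021] 0.015323612671372866
```

View pics/side3.png

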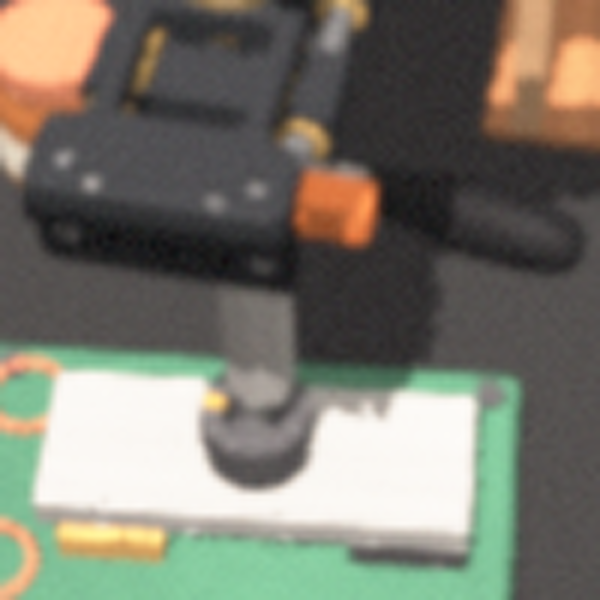

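View pics/top3.png

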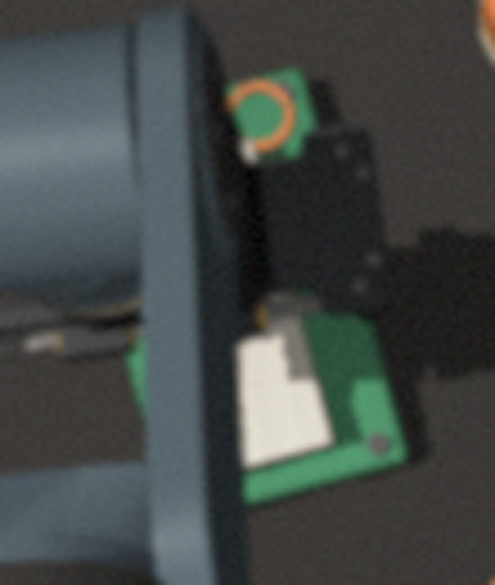

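```bash
python3 - <<'E'
from h import *
def C(p): return ((proj("side",p)-[190,170])*6).round(1)
print("mouth",C([.585,.176,.087]),C([.5855,.1755,.087]),"headbase",C([.585,.176,.061]))
for xy in((.584,.1773),(.5855,.1755)): print(xy,"tip",C([*xy,.104]),"taper top",C([*xy,.110]),"shaft top",C([*xy,.19]))
S=cv2.imread("pics/side3raw.png")
crop(S,215,210,255,255,14,"pics/s3z.png")
E
```

```text
mouth [256.4 408.5] [255.7 407.1] headbase [258.8 447.3]
(0.584, 0.1773) tip [256.1 385.6] taper top [255.5 376.1] shaft top [247.2 238.8]
(0.5855, 0.1755) tip [254.1 380.7] taper top [253.5 371.2] shaft top [245.  233.7]
```

View pics/s3z.png

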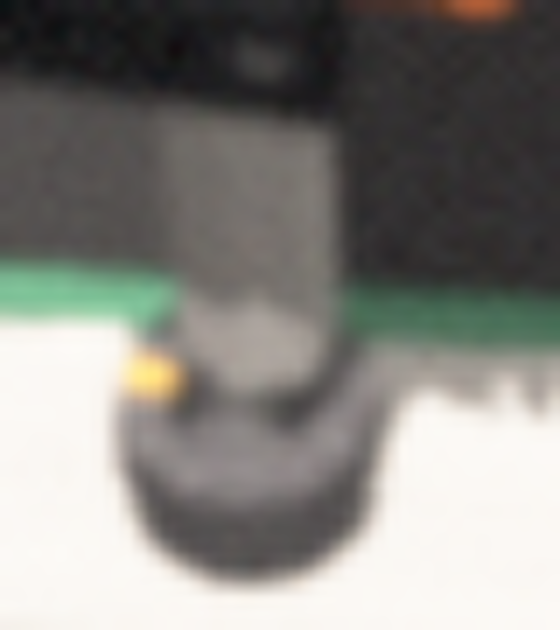

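jog_arm([
  [[0,0,0,0.0022,-0.0018,0,1],[0,0,0,0.0022,-0.0018,-0.006,1],[0,0,0,0.0022,-0.0018,-0.012,1],[0,0,0,0.0022,-0.0018,-0.016,1],[0,0,0,0.0022,-0.0018,-0.02,1],[0,0,0,0.0022,-0.0018,-0.022,1]],
])

```text
time: 6.4
position: [0.5859, 0.1756, 0.1913]
tool_rot: [0.707, 0.046, -0.047, -0.704]
ft_force: [0.2, -1.4, -5.2]
grip_width: 0.0156
```

```bash
python3 - <<'E'
from h import *
im=camera("side")[:,:,::-1]; crop(im,200,180,270,255,8,"pics/s4.png")
o=get_obs();print(o["time"],o["position"],o["tool_rot"],o["ft_force"],o["moment"],o["grip_width"])
E
```

```text
6.45 [0.58583426 0.17557557 0.19117718] [ 0.70712044  0.04590369 -0.04726348 -0.70401683] [ 0.43541768  0.28426255 -5.55041015] [ 0.03140202  0.05151689 -0.01688477] 0.01535971561142409
```

View pics/s4.png

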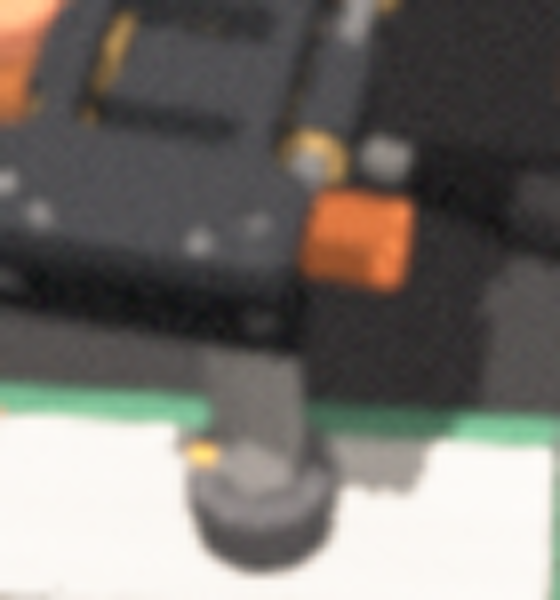

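jog_arm([
  [[0,0,0,0,0,-0.003,1],[0,0,0,0,0,-0.006,1],[0,0,0,0,0,-0.009,1],[0,0,0,0,0,-0.011,1]],
])

```text
time: 6.85
position: [0.5858, 0.1756, 0.1798]
tool_rot: [0.707, 0.046, -0.047, -0.704]
ft_force: [0.5, 0.2, -4.7]
grip_width: 0.0156
```

jog_arm([
  [[0,0,0,0,0,-0.002,1],[0,0,0,0,0,-0.003,1],[0,0,0,0,0,-0.004,1],[0,0,0,0,0,-0.004,1]],
])

```text
time: 7.25
position: [0.5859, 0.1756, 0.176]
tool_rot: [0.707, 0.046, -0.047, -0.704]
ft_force: [-0.2, -0.5, -3.9]
grip_width: 0.0155
```

jog_arm([
  [[0,0,0,0,0,-0.001,1],[0,0,0,0,0,-0.0015,1],[0,0,0,0,0,-0.0015,1]],
])

```text
time: 7.55
position: [0.5865, 0.1756, 0.1759]
tool_rot: [0.707, 0.047, -0.047, -0.704]
ft_force: [-1.0, -0.9, 5.5]
grip_width: 0.0155
```

```bash
python3 - <<'E'
from h import *
o=get_obs();print(o["time"],o["position"],o["tool_rot"],o["ft_force"],o["moment"],o["grip_width"])
E
```

```text
7.55 [0.58651313 0.17563663 0.1758576 ] [ 0.70710472  0.04661202 -0.04653001 -0.70403493] [-1.0425097  -0.93246094  5.53192362] [-0.05876241  0.42633001 -0.03663129] 0.015541018287123355
```

jog_arm([
  [[0,0,0,-0.0005,0,-0.0015,1],[0,0,0,-0.0005,0,-0.002,1],[0,0,0,-0.0005,0,-0.002,1]],
])

```text
time: 7.85
position: [0.5866, 0.1757, 0.1758]
tool_rot: [0.707, 0.047, -0.046, -0.704]
ft_force: [-2.4, -0.5, 8.1]
grip_width: 0.0155
```

```bash
python3 - <<'E'
from h import *
o=get_obs();print(o["time"],o["position"],o["tool_rot"],o["ft_force"],o["moment"],o["grip_width"])
im=camera("side")[:,:,::-1]; crop(im,200,180,270,255,8,"pics/s5.png")
print(ray("side",(233,238)))
E
```

```text
7.85 [0.58664885 0.1757118  0.17581908] [ 0.70710889  0.04746982 -0.04579998 -0.7040213 ] [-2.40402022 -0.50488106  8.07336446] [-0.09490933  0.62329759 -0.00792809] 0.015490305592903287
(array([0.38350565, 0.62245387, 0.79665457]), array([ 0.23524265, -0.52290306, -0.83042486]))
```

View pics/s5.png

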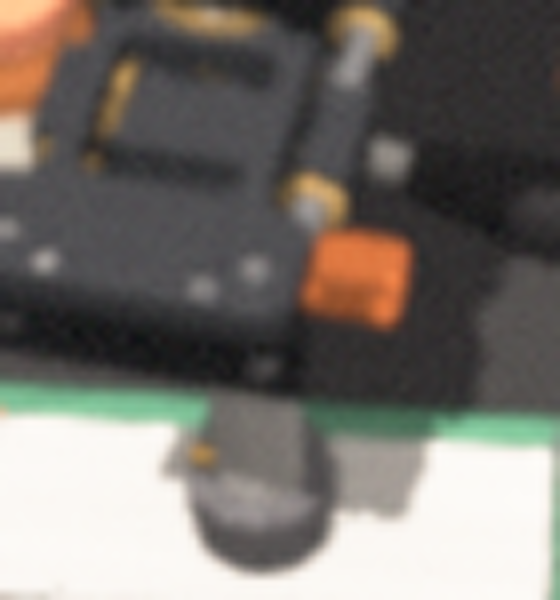

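jog_arm([
  [[0,0,-3,-0.0003,0,0,1],[0,0,-6,-0.0003,0,0,1],[0,0,-9,-0.0003,0,0,1],[0,0,-12,-0.0003,0,0,1],[0,0,-15,-0.0003,0,0,1],[0,0,-18,-0.0003,0,0,1],[0,0,-21,-0.0003,0,0,1],[0,0,-24,-0.0003,0,0,1]],
], squeeze=60)

```text
time: 8.7
position: [0.586, 0.1761, 0.1759]
tool_rot: [0.701, -0.101, 0.102, -0.698]
ft_force: [-1.7, 0.4, 1.5]
grip_width: 0.0154
```

```bash
cat > st.py <<'E'
from h import *
from scipy.spatial.transform import Rotation as R
o=get_obs();M=R.from_quat(o["tool_rot"]).as_matrix()
print(o["time"],o["position"].round(4) if hasattr(o["position"],"round") else o["position"],"jaw",np.degrees(np.arctan2(M[1,2],M[0,2])).round(2),"tilt",np.degrees(np.arccos(-M[2,1])).round(2),o["ft_force"].round(1),o["moment"].round(3),round(o["grip_width"],4),"q6",round(o["q"][5],3))
E
python3 st.py
```

```text
8.7 [0.586  0.1761 0.1759] jaw 73.49 tilt 0.26 [-1.7  0.4  1.5] [0.213 0.359 0.223] 0.0154 q6 -1.168
```

jog_arm([
  [[0,0,-3,0,0,0,1],[0,0,-6,0,0,0,1],[0,0,-9,0,0,0,1],[0,0,-12,0,0,0,1],[0,0,-15,0,0,0,1],[0,0,-18,0,0,0,1],[0,0,-21,0,0,0,1],[0,0,-24,0,0,0,1]],
])

```text
time: 9.5
position: [0.5861, 0.1763, 0.1759]
tool_rot: [0.665, -0.245, 0.245, -0.662]
ft_force: [-0.6, 0.4, -1.0]
grip_width: 0.0152
```

```bash
python3 st.py
```

```text
9.5 [0.5861 0.1763 0.1759] jaw 49.41 tilt 0.23 [-0.6  0.4 -1. ] [0.083 0.086 0.2  ] 0.0152 q6 -0.749
```

jog_arm([
  [[0,0,-3,0,0,0,1],[0,0,-6,0,0,0,1],[0,0,-9,0,0,0,1],[0,0,-12,0,0,0,1],[0,0,-15,0,0,0,1]],
])

```text
time: 10.0
position: [0.5863, 0.1764, 0.1759]
tool_rot: [0.627, -0.33, 0.33, -0.624]
ft_force: [-0.6, -0.1, 0.4]
grip_width: 0.015
```

```bash
python3 st.py
```

```text
10.0 [0.5863 0.1764 0.1759] jaw 34.33 tilt 0.21 [-0.6 -0.1  0.4] [0.048 0.158 0.24 ] 0.015 q6 -0.486
```

Still turning at ~0.22 N m; continue in smaller steps to the stop.

jog_arm([
  [[0,0,-2,0,0,0,1],[0,0,-4,0,0,0,1],[0,0,-6,0,0,0,1],[0,0,-8,0,0,0,1]],
])

```text
time: 10.4
position: [0.5865, 0.1765, 0.1759]
tool_rot: [0.602, -0.373, 0.373, -0.599]
ft_force: [-0.3, -0.2, -0.9]
grip_width: 0.0156
```

```bash
python3 st.py
```

```text
10.4 [0.5865 0.1765 0.1759] jaw 26.31 tilt 0.2 [-0.3 -0.2 -0.9] [-0.021  0.178  0.237] 0.0156 q6 -0.346
```

jog_arm([
  [[0,0,-1.5,0,0,0,1],[0,0,-3,0,0,0,1],[0,0,-4,0,0,0,1]],
])

```text
time: 10.7
position: [0.5865, 0.1765, 0.1759]
tool_rot: [0.588, -0.394, 0.394, -0.586]
ft_force: [-0.5, 0.4, -0.3]
grip_width: 0.0153
```

```bash
python3 st.py
```

```text
10.7 [0.5865 0.1765 0.1759] jaw 22.3 tilt 0.2 [-0.5  0.4 -0.3] [0.044 0.181 0.534] 0.0153 q6 -0.276
```

jog_arm([
  [[0,0,-1.5,0,0,0,1],[0,0,-3,0,0,0,1],[0,0,-3,0,0,0,1]],
])

```text
time: 11.0
position: [0.5865, 0.1765, 0.1759]
tool_rot: [0.578, -0.409, 0.409, -0.576]
ft_force: [-1.1, -0.8, 0.6]
grip_width: 0.0149
```

```bash
python3 st.py
```

```text
11.0 [0.5865 0.1765 0.1759] jaw 19.32 tilt 0.22 [-1.1 -0.8  0.6] [-0.024  0.137  0.776] 0.0149 q6 -0.223
```

jog_arm([
  [[0,0,2,0,0,0,1],[0,0,4,0,0,0,1],[0,0,6,0,0,0,1],[0,0,6,0,0,0,1]],
])

```text
time: 11.4
position: [0.5865, 0.1766, 0.1759]
tool_rot: [0.598, -0.379, 0.379, -0.596]
ft_force: [-1.2, 0.4, -0.2]
grip_width: 0.0152
```

```bash
python3 st.py
```

```text
11.4 [0.5865 0.1766 0.1759] jaw 25.16 tilt 0.18 [-1.2  0.4 -0.2] [-0.064  0.193 -0.125] 0.0152 q6 -0.326
```

jog_arm([
  [[0,0,-1,0,0,0.003,1],[0,0,-1,0,0,0.008,1],[0,0,-1,0,0,0.016,1],[0,0,-1,0,0,0.03,1],[0,0,-1,0,0,0.05,1],[0,0,-1,0,0,0.08,1],[0,0,-1,0,0,0.09,1]],
])

```text
time: 12.1
position: [0.5881, 0.1767, 0.2686]
tool_rot: [-0.593, 0.383, -0.386, 0.593]
ft_force: [1.4, 0.2, -4.0]
grip_width: 0.0155
```

```bash
python3 st.py; python3 - <<'E'
from h import *
for n in("side","top"):
    im=camera(n)[:,:,::-1]; cv2.imwrite(f"pics/{n}6raw.png",im)
    crop(im,*((190,150,290,270) if n=="side" else (150,130,260,260)),5 if n=="side" else 4.5,f"pics/{n}6.png")
E
```

```text
12.1 [0.5881 0.1767 0.2686] jaw 24.07 tilt 0.25 [ 1.4  0.2 -4. ] [-0.068 -0.095  0.019] 0.0155 q6 -0.308
```

View pics/side6.png

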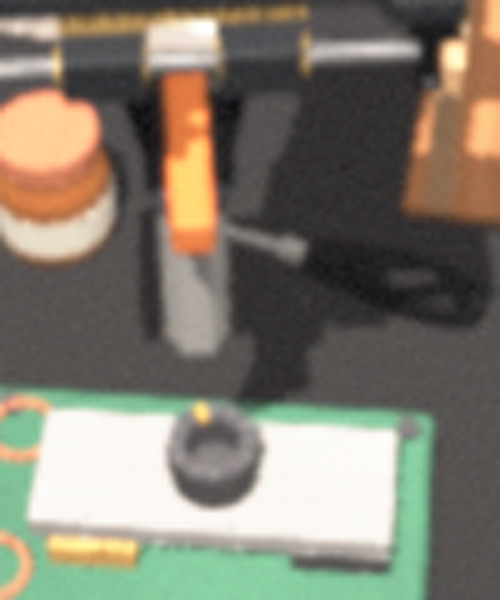

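View pics/top6.png

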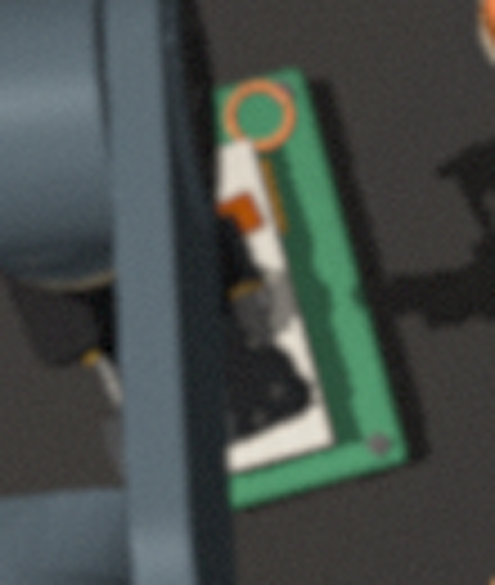

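```bash
python3 - <<'E'
from h import *
S=cv2.imread("pics/side6raw.png");S0=cv2.imread("pics/side0raw.png")
for I,roi in((S0,(215,225,240,250)),(S,(220,225,245,245))):
  for x in comps(I,(15,90,120),(32,255,255),roi,2):
    w=onz("side",x[1],.087); d=w[:2]-[.585,.176]; print(x[0],x[1],w,np.hypot(*d),np.degrees(np.arctan2(d[1],d[0])))
for a in range(-70,20,15):
    t=np.radians(a); print(a,proj("side",[.585+.0158*np.cos(t),.176+.0158*np.sin(t),.087]))
crop(S,215,220,255,255,16,"pics/s6z.png")
T=cv2.imread("pics/top6raw.png"); crop(T,195,180,230,215,16,"pics/t6z.png")
E
```

```text
8 [225.5 236.5] [0.60186118 0.17750922 0.087     ] 0.016928585843953816 5.114844003125266
10 [230.  232.5] [0.59640486 0.16387891 0.087     ] 0.016643067414166712 -46.7438000145348
-70 [232.90951629 232.30690676]
-55 [231.09649841 232.50720904]
-40 [229.39177702 233.08369188]
-25 [227.90842431 233.99951494]
-10 [226.74623551 235.19565013]
5 [225.98528441 236.59402372]
```

View pics/s6z.png

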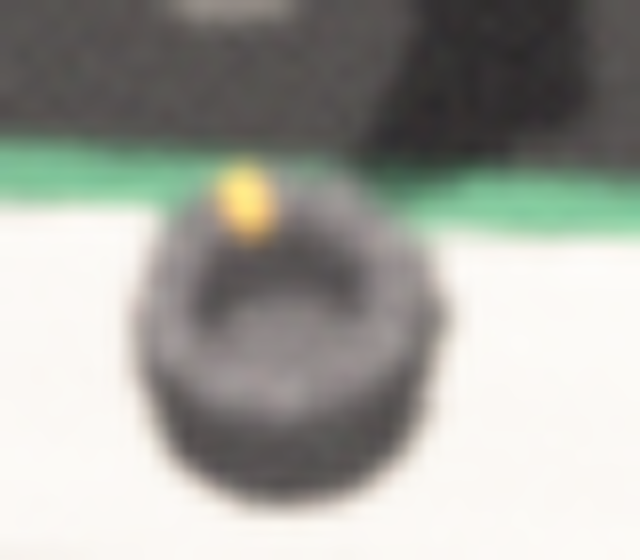

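```bash
python3 - <<'E'
from h import *
T=cv2.imread("pics/top6raw.png");T0=cv2.imread("pics/top0raw.png")
for I in(T0,T):
  for x in comps(I,(15,90,100),(32,255,255),(192,182,212,205),2):
    w=onz("top",x[1],.087); d=w[:2]-[.585,.176]; print(x[0],x[1],w,np.hypot(*d),np.degrees(np.arctan2(d[1],d[0])))
w=onz("top",(210,190.7),.061)[:2]-[.585,.176];print(np.hypot(*w),np.degrees(np.arctan2(w[1],w[0])))
crop(T0,190,178,225,213,16,"pics/t0z.png")
E
```

```text
11 [199.09090909 189.63636364] [0.60051459 0.17835961 0.087     ] 0.015693002173502495 8.647824999281989
0.02526881583936373 -50.942868132704994
```

View pics/t0z.png

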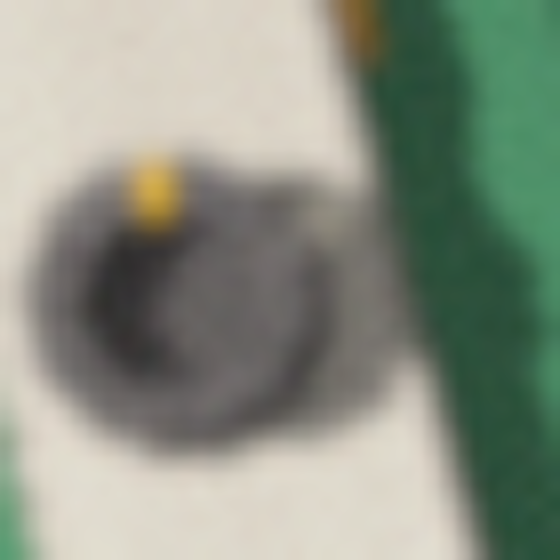

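View pics/t6z.png

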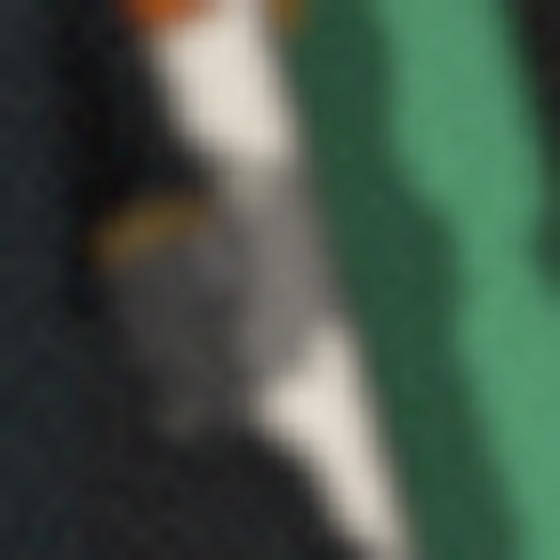

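jog_arm([
  [[0,0,6,-0.004,-0.025,0,1],[0,0,12,-0.009,-0.05,0,1],[0,0,18,-0.014,-0.075,0,1],[0,0,24,-0.018,-0.1,0,1],[0,0,30,-0.022,-0.125,0,1],[0,0,36,-0.027,-0.15,0,1],[0,0,42,-0.032,-0.175,0,1],[0,0,48,-0.036,-0.2,0,1]],
])

```text
time: 13.0
position: [0.5498, -0.024, 0.2656]
tool_rot: [-0.698, 0.109, -0.109, 0.699]
ft_force: [-0.1, -0.6, -5.3]
grip_width: 0.0155
```

```bash
python3 st.py; python3 - <<'E'
from h import *
T=np.mean([camera("top")[:,:,::-1].astype(float) for _ in range(4)],0).round().astype(np.uint8)
S=np.mean([camera("side")[:,:,::-1].astype(float) for _ in range(4)],0).round().astype(np.uint8)
cv2.imwrite("pics/top7raw.png",T);cv2.imwrite("pics/side7raw.png",S)
crop(T,190,178,225,213,16,"pics/t7z.png");crop(S,215,220,255,255,16,"pics/s7z.png")
for n,I,roi in(("top",T,(192,182,212,205)),("side",S,(220,225,245,245))):
  for x in comps(I,(15,80,90),(34,255,255),roi,2):
    w=onz(n,x[1],.087); d=w[:2]-[.585,.176]; print(n,x[0],x[1],w,np.hypot(*d),np.degrees(np.arctan2(d[1],d[0])))
E
```

```text
13.0 [ 0.5498 -0.024   0.2656] jaw 72.31 tilt 0.09 [-0.1 -0.6 -5.3] [-0.013 -0.064  0.03 ] 0.0155 q6 -1.51
top 14 [205.5        191.78571429] [0.59553187 0.16372105 0.087     ] 0.016176927426122263 -49.37974365961542
side 11 [230.09090909 232.36363636] [0.59635044 0.16345841 0.087     ] 0.016915194949502693 -47.85415217708274
```

View pics/t7z.png

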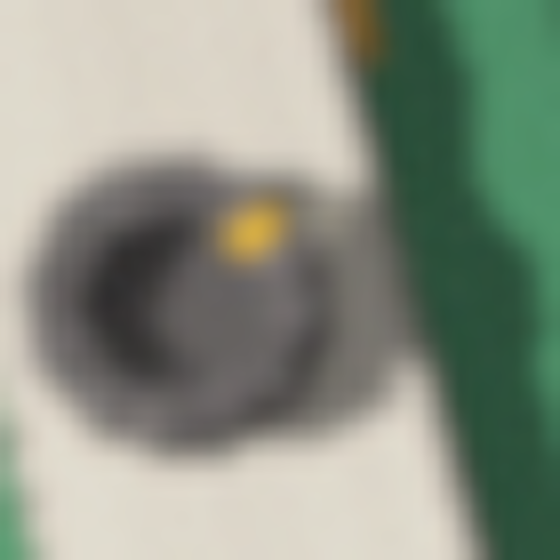

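View pics/s7z.png

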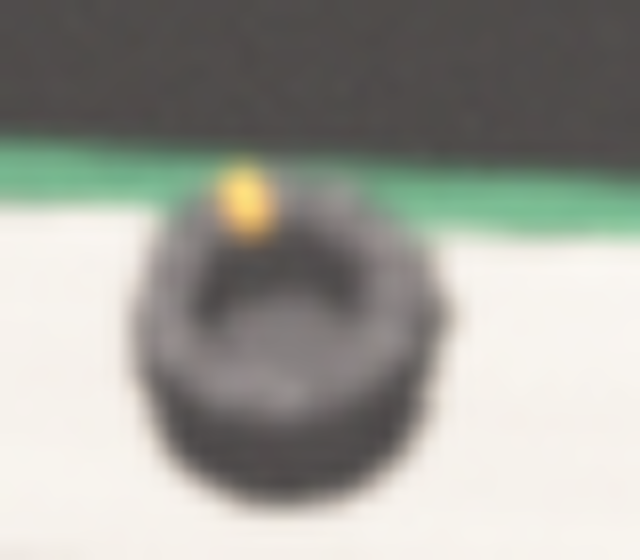

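```bash
python3 - <<'E'
from h import *
S=cv2.imread("pics/side7raw.png");T=cv2.imread("pics/top7raw.png")
print(proj("side",[.55,-.024,.27]),proj("top",[.55,-.024,.27]))
crop(S,225,80,315,190,6,"pics/s7k.png")
crop(T,220,150,340,270,5,"pics/t7k.png")
E
```

```text
[278.19322974 123.41313674] [293.59876659 204.80486525]
```

View pics/s7k.png

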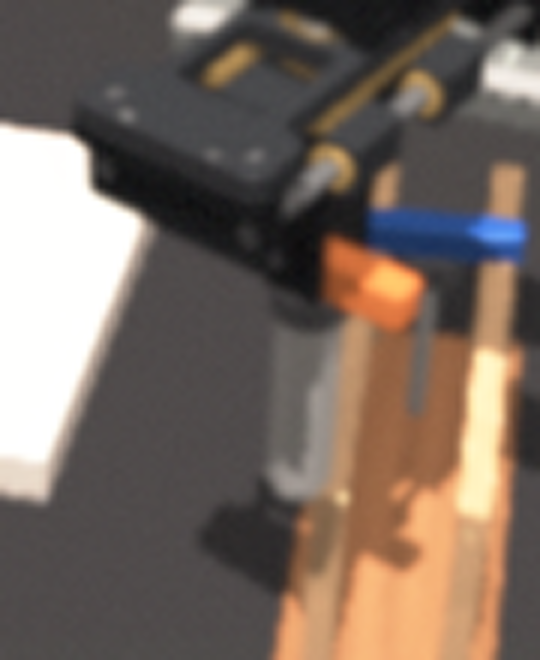

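View pics/t7k.png

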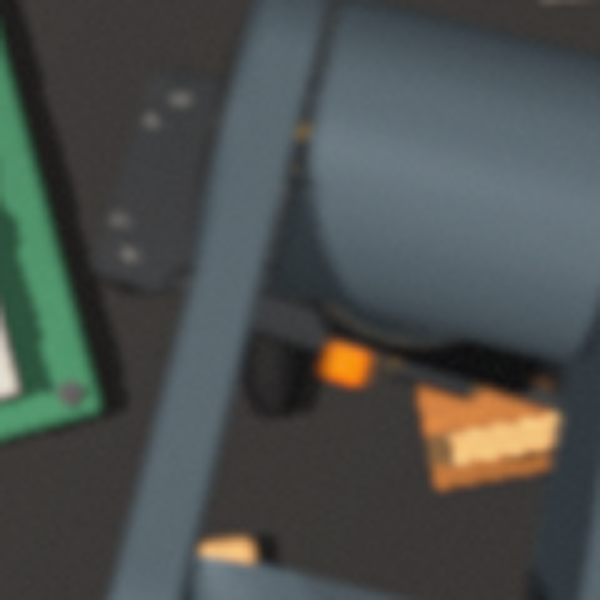

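```bash
python3 - <<'E'
from h import *
T=cv2.imread("pics/top7raw.png");S=cv2.imread("pics/side7raw.png")
for n,I,lo,roi in(("top",T,(8,170,170),(280,215,300,232)),("side",S,(5,130,150),(275,115,300,140))):
  for x in comps(I,lo,(22,255,255),roi,10):
    p=np.argwhere(x[2])[:,::-1]; print(n,x[0],x[1],p.min(0),p.max(0))
for a in(-30,-24,-18,-12,-6,0):
  t=np.radians(a);u=np.array([np.cos(t),np.sin(t)]);v=np.array([-u[1],u[0]]);c=np.array([.55,-.024])
  print(a,"top corners",[proj("top",[*(c-.042*u+s*.008*v),.2796]).round(1) for s in(-1,1)],"side",[proj("side",[*(c-.042*u+s*.008*v),z]).round(1) for s in(-1,1) for z in (.2796,.2616)])
crop(T,270,205,310,240,16,"pics/t7kk.png")
E
```

```text
top 59 [288.81355932 222.37288136] [285 219] [293 226]
side 163 [287.2392638  127.59509202] [280 120] [295 135]
-30 top corners [array([286.6, 226.2]), array([279. , 221.9])] side [array([294.7, 127.8]), array([294. , 134.3]), array([289.3, 130.9]), array([288.7, 137.4])]
-24 top corners [array([288.9, 226.9]), array([280.9, 223.4])] side [array([295.8, 126.8]), array([295. , 133.3]), array([291. , 130.2]), array([290.4, 136.7])]
-18 top corners [array([291.3, 227.3]), array([283. , 224.6])] side [array([296.6, 125.6]), array([295.9, 132.1]), array([292.5, 129.4]), array([291.9, 135.9])]
-12 top corners [array([293.7, 227.5]), array([285.2, 225.7])] side [array([297.3, 124.4]), array([296.6, 130.9]), array([293.9, 128.4]), array([293.2, 134.9])]
-6 top corners [array([296.1, 227.4]), array([287.5, 226.5])] side [array([297.8, 123.2]), array([297.1, 129.7]), array([295.1, 127.4]), array([294.4, 133.9])]
0 top corners [array([298.5, 227.1]), array([289.9, 227.1])] side [array([298. , 121.9]), array([297.3, 128.4]), array([296.1, 126.3]), array([295.4, 132.8])]
```

View pics/t7kk.png

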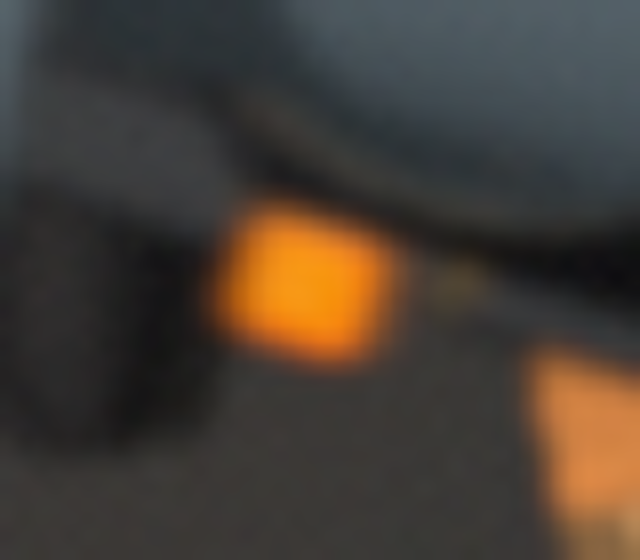

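jog_arm([
  [[0,0,4,-0.004,-0.025,0,1],[0,0,9,-0.008,-0.05,0,1],[0,0,14,-0.012,-0.075,0,1],[0,0,19,-0.016,-0.1,0,1],[0,0,23,-0.0185,-0.1157,-0.004,1],[0,0,23,-0.0185,-0.1157,-0.004,1],[0,0,23,-0.0185,-0.1157,-0.004,1]],
])

```text
time: 14.1
position: [0.5327, -0.1372, 0.2628]
tool_rot: [-0.705, -0.032, 0.031, 0.708]
ft_force: [0.1, 0.5, -5.1]
grip_width: 0.0155
```

```bash
python3 st.py; python3 - <<'E'
from h import *
S=np.mean([camera("side")[:,:,::-1].astype(float) for _ in range(3)],0).round().astype(np.uint8)
T=camera("top")[:,:,::-1]
cv2.imwrite("pics/side8raw.png",S);cv2.imwrite("pics/top8raw.png",T)
crop(S,270,85,330,150,9,"pics/s8z.png");crop(T,290,160,430,260,5,"pics/t8z.png")
for x in comps(S,(5,120,120),(22,255,255),(270,85,330,112)): print(x[0],x[1])
E
```

```text
14.1 [ 0.5327 -0.1372  0.2628] jaw 95.06 tilt 0.21 [ 0.1  0.5 -5.1] [ 0.059 -0.062  0.067] 0.0155 q6 -2.118
97 [286.22680412  97.08247423]
101 [309.2970297  100.47524752]
```

View pics/s8z.png

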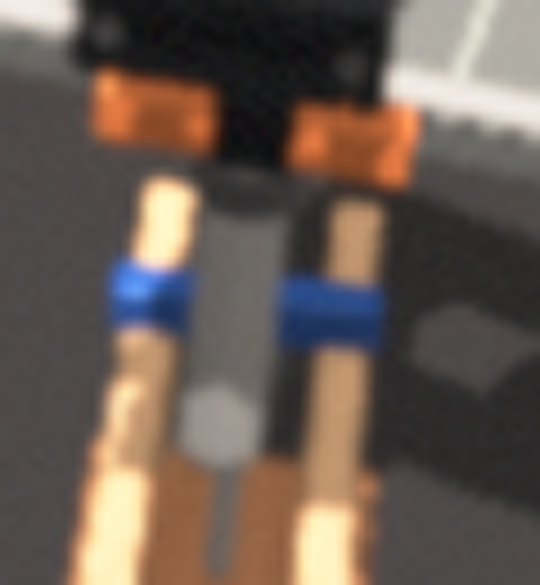

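View pics/t8z.png

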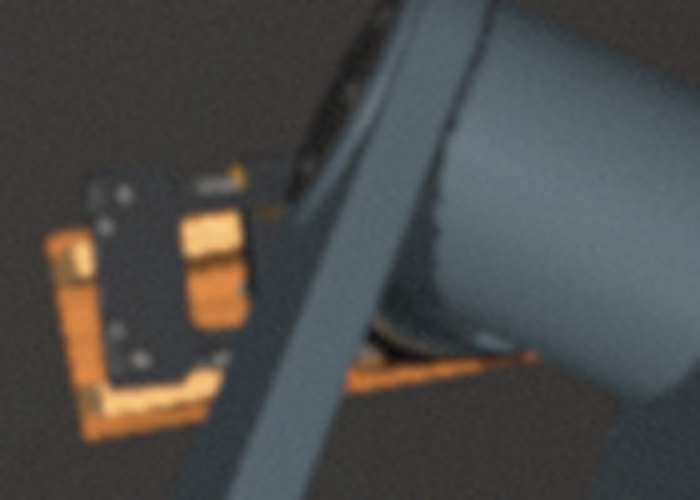

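jog_arm([
  [[0,0,4.5,-0.0017,-0.0025,0,1],[0,0,4.5,-0.0017,-0.0025,0,1],[0,0,4.5,-0.0017,-0.0025,0,1]],
])

```text
time: 14.6
position: [0.5314, -0.1389, 0.2633]
tool_rot: [-0.704, -0.06, 0.058, 0.705]
ft_force: [-0.0, -0.4, -4.5]
grip_width: 0.0153
```

```bash
python3 st.py; python3 - <<'E'
from h import *
S=np.mean([camera("side")[:,:,::-1].astype(float) for _ in range(3)],0).round().astype(np.uint8)
crop(S,270,85,330,150,9,"pics/s9z.png")
for x in comps(S,(5,120,120),(22,255,255),(270,85,330,112)): print(x[0],x[1])
E
python3 st.py
```

```text
14.6 [ 0.5314 -0.1389  0.2633] jaw 99.63 tilt 0.2 [-0.  -0.4 -4.5] [ 0.032  0.039 -0.03 ] 0.0153 q6 -2.201
103 [287.0776699   97.15533981]
92 [310.02173913  99.67391304]
14.75 [ 0.5314 -0.1392  0.2632] jaw 99.66 tilt 0.19 [ 0.1 -1.  -5.1] [0.015 0.005 0.015] 0.0154 q6 -2.202
```

View pics/s9z.png

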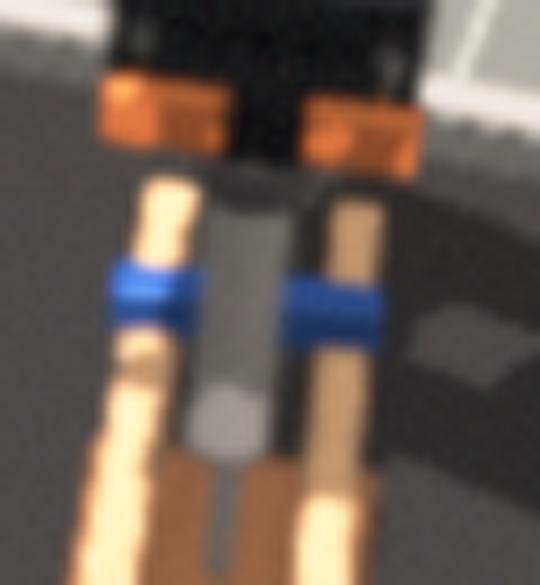

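jog_arm([
  [[0,0,0,-0.0004,-0.0005,-0.02,1],[0,0,0,-0.0004,-0.0005,-0.04,1],[0,0,0,-0.0004,-0.0005,-0.06,1],[0,0,0,-0.0004,-0.0005,-0.08,1],[0,0,0,-0.0004,-0.0005,-0.1,1],[0,0,0,-0.0004,-0.0005,-0.118,1],[0,0,0,-0.0004,-0.0005,-0.13,1],[0,0,0,-0.0004,-0.0005,-0.13,1]],
])

```text
time: 15.55
position: [0.53, -0.1392, 0.1317]
tool_rot: [-0.703, -0.059, 0.06, 0.706]
ft_force: [-1.0, 0.0, -5.3]
grip_width: 0.0152
```

```bash
python3 st.py
```

```text
15.55 [ 0.53   -0.1392  0.1317] jaw 99.63 tilt 0.25 [-1.   0.  -5.3] [ 0.073  0.112 -0.004] 0.0152 q6 -2.204
```

jog_arm([
  [[0,0,0,0.0007,-0.0004,-0.003,1],[0,0,0,0.0007,-0.0004,-0.006,1],[0,0,0,0.0007,-0.0004,-0.0075,1],[0,0,0,0.0007,-0.0004,-0.0075,1]],
])

```text
time: 15.95
position: [0.5309, -0.1397, 0.1244]
tool_rot: [-0.703, -0.059, 0.06, 0.706]
ft_force: [0.8, -1.0, -4.7]
grip_width: 0.0154
```

```bash
python3 st.py
```

```text
15.95 [ 0.5309 -0.1397  0.1244] jaw 99.64 tilt 0.22 [ 0.8 -1.  -4.7] [ 0.009  0.046 -0.016] 0.0154 q6 -2.204
```

Not resting yet; down gently.

jog_arm([
  [[0,0,0,0,0,-0.001,1],[0,0,0,0,0,-0.0015,1],[0,0,0,0,0,-0.0015,1]],
])

```text
time: 16.25
position: [0.531, -0.1397, 0.1241]
tool_rot: [-0.703, -0.06, 0.059, 0.706]
ft_force: [-2.7, 0.7, 5.3]
grip_width: 0.0155
```

```bash
python3 st.py
```

```text
16.25 [ 0.531  -0.1397  0.1241] jaw 99.64 tilt 0.2 [-2.7  0.7  5.3] [ 0.223  0.455 -0.001] 0.0155 q6 -2.204
```

jog_arm([
  [[0,0,0,0,0,0,1],[0,0,0,0,0,0,0.55],[0,0,0,0,0,0,0.4],[0,0,0,0,0,0,0.2],[0,0,0,0,0,0,0],[0,0,0,0,0,0,-0.4],[0,0,0,0,0,0,-0.4],[0,0,0,0,0,0,-0.4]],
], squeeze=5)

```text
time: 17.05
position: [0.5311, -0.1398, 0.1241]
tool_rot: [-0.703, -0.06, 0.059, 0.706]
ft_force: [0.7, -0.9, 0.1]
grip_width: 0.057
```

jog_arm([
  [[0,0,0,0,0,0.01,-0.4],[0,0,0,0,0,0.025,-0.4],[0,0,0,0,0,0.05,-0.4],[0,0,0,0,0,0.08,-0.4],[0,0,0,0,0,0.11,-0.4],[0,0,0,0,0,0.13,-0.4]],
])

```text
time: 17.65
position: [0.5318, -0.1401, 0.2571]
tool_rot: [-0.704, -0.061, 0.058, 0.705]
ft_force: [-0.1, 0.7, -0.1]
grip_width: 0.0607
```

```bash
python3 st.py; python3 - <<'E'
from h import *
S=camera("side")[:,:,::-1]
crop(S,240,50,360,200,4,"pics/s10.png")
E
```

```text
17.65 [ 0.5318 -0.1401  0.2571] jaw 99.65 tilt 0.23 [-0.1  0.7 -0.1] [0.023 0.013 0.001] 0.0607 q6 -2.203
```

View pics/s10.png

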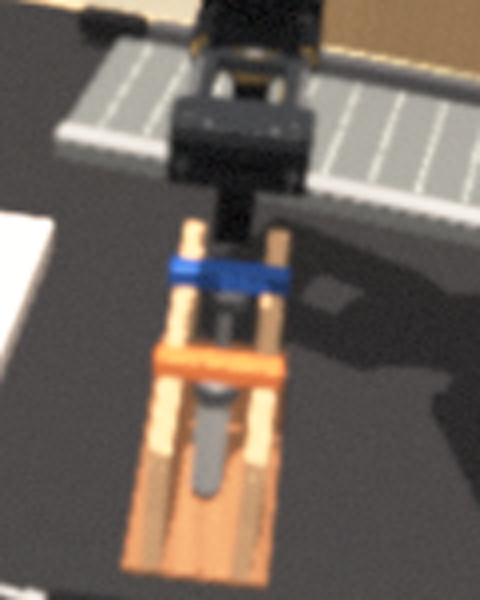

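jog_arm([
  [[0,0,0,-0.03,-0.02,0.01,-0.4],[0,0,0,-0.06,-0.04,0.01,-0.4],[0,0,0,-0.09,-0.06,0.01,-0.4],[0,0,0,-0.09,-0.06,0.01,-0.4]],
])

```text
time: 18.1
position: [0.4403, -0.2019, 0.27]
tool_rot: [0.705, 0.06, -0.056, -0.704]
ft_force: [0.5, -0.4, -0.1]
grip_width: 0.0606
```

```bash
python3 st.py; python3 - <<'E'
from h import *
T=np.mean([camera("top")[:,:,::-1].astype(float) for _ in range(10)],0)
S=np.mean([camera("side")[:,:,::-1].astype(float) for _ in range(6)],0)
np.save("T.npy",T);np.save("S.npy",S)
def c16(I,x0,y0,x1,y1,lo,hi,fn):
    crop(np.clip((I-lo)/(hi-lo)*255,0,255).astype(np.uint8),x0,y0,x1,y1,16,fn)
c16(T,190,178,225,213,50,180,"pics/t11a.png"); c16(S,215,220,255,255,200,255,"pics/s11a.png")
cv2.imwrite("pics/t11.png",cv2.resize(T.astype(np.uint8),(768,576)))
for n,I,roi in(("top",T,(192,182,212,205)),("side",S,(220,225,245,245))):
    b=I-0; sat=(I[:,:,1]+I[:,:,2])/2-I[:,:,0]; x0,y0,x1,y1=roi
    w=np.clip(sat[y0:y1,x0:x1]-30,0,None); yy,xx=np.mgrid[y0:y1,x0:x1]; w[w<15]=0
    p=((w*xx).sum()/w.sum(),(w*yy).sum()/w.sum()); W=onz(n,p,.087); d=W[:2]-[.585,.176]; print(n,p,np.hypot(*d),np.degrees(np.arctan2(d[1],d[0])))
E
```

```text
18.1 [ 0.4403 -0.2019  0.27  ] jaw 99.45 tilt 0.37 [ 0.5 -0.4 -0.1] [0.018 0.008 0.011] 0.0606 q6 -2.4
top (np.float64(205.39911543564796), np.float64(191.96311366651923)) 0.01574183085455441 -49.962801115790135
side (np.float64(229.96178064138235), np.float64(232.1230048323327)) 0.017650777303647388 -47.734082674655916
```

View pics/t11a.png

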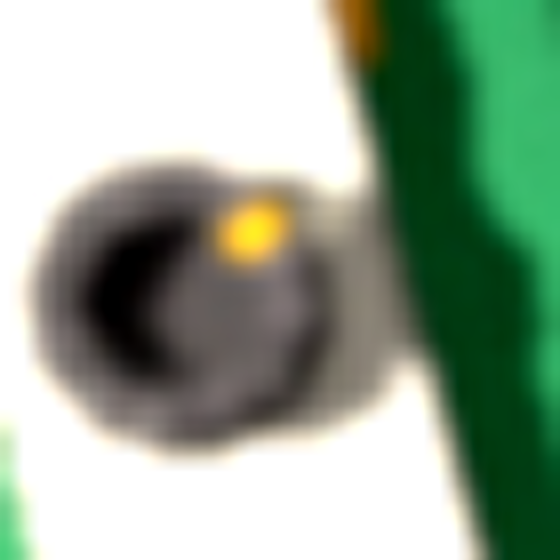

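View pics/s11a.png

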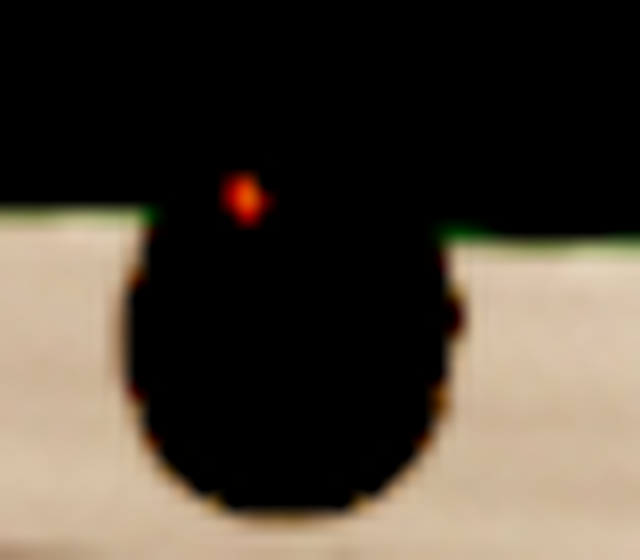

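View pics/t11.png

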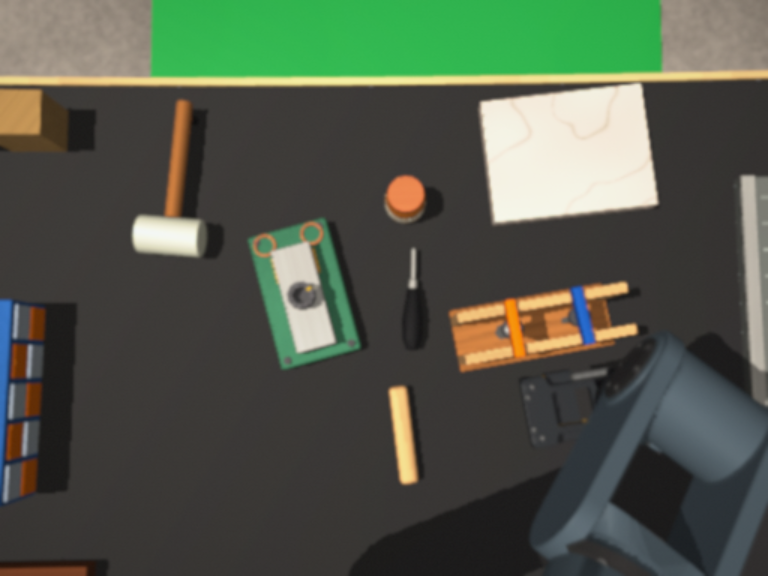

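```bash
python3 - <<'E'
from h import *
from scipy.ndimage import map_coordinates
T=np.load("T.npy");S=np.load("S.npy")
c=np.array([.585,.1757])
A=np.arange(-90,-19,3)
print("     ",A)
for r in(.020,.022,.024,.026,.028,.030):
    P=np.array([proj("top",[*(c+r*np.array([np.cos(t),np.sin(t)])),.061]) for t in np.radians(A)])
    print(r,map_coordinates(T.mean(2),[P[:,1],P[:,0]],order=1).astype(int))
print("mark arc at .087")
for n,I in(("top",T),("side",S)):
  Y=(I[:,:,1]+I[:,:,2])/2-I[:,:,0]
  for r in(.012,.014,.016,.018,.020):
    P=np.array([proj(n,[*(c+r*np.array([np.cos(t),np.sin(t)])),.087]) for t in np.radians(A)])
    v=map_coordinates(Y,[P[:,1],P[:,0]],order=1); w=np.clip(v-20,0,None); print(n,r,v.astype(int),"mean",(w*A).sum()/max(w.sum(),1))
E
```

```text
[-90 -87 -84 -81 -78 -75 -72 -69 -66 -63 -60 -57 -54 -51 -48 -45 -42 -39
 -36 -33 -30 -27 -24 -21]
0.02 [ 93  94  94  94  93  92  93  94  95  98 102 107 112 116 116 119 122 122
 123 123 123 124 127 129]
0.022 [107 107 107 107 106 105 104 104 105 109 114 118 123 124 124 123 119 118
 117 122 129 133 139 146]
0.024 [114 114 114 113 113 112 112 112 113 116 121 127 132 134 134 132 130 132
 134 140 150 161 170 178]
0.026 [115 114 114 113 113 113 112 113 113 117 122 129 135 142 147 152 155 158
 164 172 181 187 193 199]
0.028 [110 108 107 106 106 107 107 107 108 110 116 123 136 149 163 176 183 188
 192 195 200 204 205 207]
0.03 [100  97  95  93  92  94  94  93  94  98 104 115 132 153 174 190 200 204
 206 208 208 209 209 209]
mark arc at .087
top 0.012 [ 2  2  3  3  4  5 11 19 28 35 47 57 65 72 73 70 63 55 47 37 27 20 14  9] mean -48.010133620177825
top 0.014 [  2   2   2   3   3   7  13  20  31  48  65  82  95 104 103 100  87  71
  55  41  28  17  12   8] mean -48.704757482648645
top 0.016 [  2   2   2   2   3   5   9  16  29  46  64  84 102 113 107  98  86  67
  49  33  21  13   6   4] mean -49.257903747045646
top 0.018 [ 2  2  2  2  2  3  5 12 20 32 48 67 80 87 93 83 65 48 31 21 13  9  6  4] mean -49.49555946217182
top 0.02 [ 2  2  3  3  3  4  5  8 12 17 29 39 50 58 55 48 40 30 20 12  9  9  9  9] mean -49.495123936131556
side 0.012 [ 2  3  3  3  3  3  3  6 10 14 18 28 37 45 51 52 51 50 45 35 26 18 11  7] mean -43.786012974172465
side 0.014 [ 3  3  3  2  3  3  4  7 13 19 30 47 63 75 79 82 84 70 56 43 31 21 14  8] mean -45.1783778578736
side 0.016 [  4   3   3   3   3   4   4   7  13  19  36  57  77  88  98 104  93  80
  64  45  28  15   9   6] mean -45.76480384264663
side 0.018 [  4   4   4   4   4   4   5   6  11  16  36  58  77  94 109 103  93  77
  54  32  18  11   6   4] mean -46.71008049933714
side 0.02 [ 5  5  5  5  5  5  5  6  8 13 31 50 72 92 95 91 80 59 38 25 14  6  5  5] mean -47.32551757721985
```

```bash
python3 - <<'E'
from h import *
T=np.load("T.npy").astype(np.uint8);T0=cv2.imread("pics/top0raw.png")
for nm,lo,hi in(("orange",(8,185,170),(22,255,255)),("blue",(105,150,80),(125,255,255))):
    for I in(T0,T):
        a=max(comps(I,lo,hi,(290,180,435,255)),key=lambda c:c[0]);print(nm,a[0],a[1])
d=np.abs(T.astype(int)-T0).max(2)[40:300,60:300]; ys,xs=np.where(d>60); print(len(ys),(xs.min()+60,xs.max()+60,ys.min()+40,ys.max()+40) if len(ys) else "")
print(hand_in())
E
```

```text
orange 323 [343.29721362 219.03405573]
orange 328 [342.95426829 218.86585366]
blue 270 [387.81111111 209.55185185]
blue 268 [387.82835821 209.50746269]
15 (np.int64(198), np.int64(206), np.int64(188), np.int64(193))
the job is handed in; nothing more can be done
None
```

I lifted the orange key off the rack and seated it in the screw. The tool was then at 0.176 m with force on the floor, as predicted for the full 20 mm depth. I turned the screw clockwise until the torque rose from about 0.22 to 0.78 N m. I then drew the key out, hung it back across both rails and handed in at about 19 s.

- **Screw:** In the top view the yellow mark is at about −49°, and the faint white line on the strap is at about −50°. The mark moved about 58°. The side view puts the mark a few degrees differently (−44° to −48°), which is within its pixel error.
- **Torque while backing off:** I read −0.125 N m, less than the roughly 0.2 N m needed to turn the screw. The mark stayed in place afterwards.
- **Key:** The orange bar is back within 0.4 px of where it started.
- **Other things:** The blue key is unmoved. In the part of the top view that I compared (the bed and everything to its left, plus the jar, awl and burnisher), the only change was the screw mark.
- **One disagreement:** One top-view reading suggested the bar had slipped about 4° in the grip after the turn, but the side view showed no slip, so I hung the key using the side view.

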